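# Put the framed mirrors away in the folding-door cupboard

### The job

Pull the cupboard's bifold door by its handle until it is folded fully open, then stand every small framed mirror from the table inside, short end down just behind the front lip and leaning back on the brass rail, side by side and facing the front. When all of them lean there, push the door fully closed again. Also turn the lot book's tabbed divider leaf right over its rings to lie on the far half, to mark the lot as stored; leave the other things on the table where they are.

Things in the scene. Friction and masses are not known exactly. Their poses are not given: they have to be found in the camera images.
- cupboard: low wooden cupboard, fixed, 100 mm deep (x), 520 wide (y), 250 high (z), open at top and back. Origin: under the centre of its footprint; x points from front to back, away from the robot, y left, z up. Place and yaw vary a little. Inside y runs from -240 to 240 mm; the floor board's top is at z 18 mm; sides are 20 mm thick. A door track bar crosses the top front: x -68 to -48, z 236 to 250 mm
- lean_rail (a point): middle of the brass lean rail: a level round bar 12 mm thick along the cupboard's whole inner width, 44 mm above the floor board (cupboard x 18, z 62 mm). A mirror with its short end on the floor behind the lip and its back on the rail slopes 47 degrees from level, top away from the robot, its centre at cupboard x -6, z 56 mm. Mirrors stand side by side along it
- front_lip (a point): middle of the inner top edge of the lip along the cupboard's front edge, 15 mm above the floor board (cupboard x -42, z 33 mm; 8 mm thick); it keeps the feet of the mirrors from sliding out
- fold_door (a joint): bifold door angle, rad: 0 closed, 1.45 fully folded open (stop): swing of the left panel about its hinge at the left jamb. The right panel, hinged to it at mid-front, turns back as much, its free end on the track. Panels 240 mm wide, 14 thick, z 20 to 234 mm, closed in cupboard plane x -58 mm; the fold swings out to the robot, then left. About 1 N at the handle; stays where left
- leaf (a joint): angle of the lot book's stiff divider leaf about its rings, rad: 0 = lying on the half of the book nearer the robot, 1.57 = upright, 3.1 = turned right over, lying on the far half (stop). It swings freely and falls to the side it leans to
- leaf_hinge (a point): middle of the hinge line (the ring axis) of the leaf, 30 mm above the table; its x axis points away from the robot, across the book, its y axis (left) along the hinge line. The lot book is a small fixed ring binder lying open, 170 mm (x) by 135 mm (y), page blocks up to 24 mm high, at the right; place and yaw vary a little
- leaf_tab (a point): grip point on the grey leaf's stiff tab: 107 mm from the hinge line. The leaf is 4 mm thick, 115 mm wide and reaches 77 mm from the hinge; from there the tab, 18 mm wide and 4 mm thick, sticks out to 117 mm, beyond the book's cover and free below. Pinched across its 18 mm from above, it can pivot between the fingers as the leaf is swung over
- door_hinge (a point): point on the upright hinge axis of the left panel, at the left jamb, 220 mm above the table (cupboard x -58, y 240 mm). Seen from above the panel opens clockwise about it
- door_handle (a point): grip point of the brass door handle, 220 mm above the table: an upright round bar 12 mm thick in front of the left panel beside the fold, 210 mm along the panel from the hinge, 42 mm off its mid-plane. It runs from 170 mm up to a free top end at 249 mm, joined to the panel only by an arm at 170 mm, so it can be taken from above. Moves with the door
- mirror0_center (a point): centre (also half-way through the thickness) of a flat dark-wood framed mirror, 90 x 56 x 14 mm, 0.11 kg, alike on both faces and both ends (either may be up); axes: x along the 90, y the 56, z the 14 mm. It starts flat on the table, in front or right-front of the cupboard; can be gripped across its 56 mm sides. Two or three of the mirrors are there; an absent one is None
- mirror1_center (a point): centre (also half-way through the thickness) of a flat dark-wood framed mirror, 90 x 56 x 14 mm, 0.11 kg, alike on both faces and both ends (either may be up); axes: x along the 90, y the 56, z the 14 mm. It starts flat on the table, in front or right-front of the cupboard; can be gripped across its 56 mm sides. Two or three of the mirrors are there; an absent one is None
- mirror2_center (a point): centre (also half-way through the thickness) of a flat dark-wood framed mirror, 90 x 56 x 14 mm, 0.11 kg, alike on both faces and both ends (either may be up); axes: x along the 90, y the 56, z the 14 mm. It starts flat on the table, in front or right-front of the cupboard; can be gripped across its 56 mm sides. Two or three of the mirrors are there; an absent one is None
- butter_dish: a small round white lidded dish, 62 mm across, 56 mm high, standing near the mirrors; not part of the job; origin under its centre
- wash_bowl: a white bowl, 170 mm across, 75 mm high, on the left; not part of the job; origin under its centre
- enamel_mug: a blue mug, 82 mm across, 85 mm high, to the right near the robot; not part of the job; origin under its centre
Mind the look-alikes: they are no part of the job. What is shaped like the part that bears mirror2_center but orange is not meant. What is shaped like the part that bears mirror1_center but blue is not meant.

How it is judged:
By the outcome, as a careful person would: the job done as asked, in the order asked, and still so for the second after the job is handed in, with the robot touching nothing.
Of mirror0, mirror1, mirror2 only 2 to 3 are there at a start; the rules pass over those that are not, and their reading is None.
At some moment in a run one of mirror0, mirror1, mirror2 may be knocked a few centimetres aside while the robot is not near it.
Once in a run the grip may slacken for a moment while it holds something.
It also fails if it takes over 210 s, if anything falls off the work surface, if the arm or the gripper's body presses on something with over 40 N, if the wrist force passes 120 N, or if a joint passes its speed limit or range.

### The arm

A 6-joint arm with a two-finger parallel gripper is mounted at the origin on the work surface. World frame = base frame: x ahead of the robot, y to its left, z up, the work surface at z = 0. Lengths are in m, angles in rad, forces in N, time in s.
With the tool pointing down it reaches from about 0.375 to 0.9 m from the base axis. Payload 3.1 kg.
Tool frame: the origin (TCP) lies midway between the tips of the shut fingers; the grasp point (between the pads) lies 19 mm behind it (manip.tcp_to_grasp is the distance from the TCP to the grasp point, in m); z points along the fingers, y is the line along which they close (so a half turn about z gives the same grasp; the last joint's range is limited). The gripper opens to 85 mm and grips with 20 to 120 N. Pads are 22 mm wide; open, the fingers measure 114 mm over their backs; the gripper's body (76 mm by 85 mm) begins 54 mm behind the grasp point. The pads swing forward as they close: fully open they stand 13 mm farther back than shut.
Start: joints at [1.147, 0.527, 1.433, -0, 1.181, -0.178], TCP at [0.152, 0.606, 0.231] pointing down, gripper open.
Joint ranges: [-3.08, 3.08], [-0.75, 2.2], [0.22, 2.44], [-1.43, 4.57], [0, 2.65], [-2.85, 2.85]. Speed limits (rad/s): [2.79, 2.79, 3.14, 3.14, 3.14, 3.14].

### API

Orientations are given as a unit quaternion [x, y, z, w].
In Python, from station import manip gives the robot as it stands. The module is installed in compiled form; this text tells all that it offers.
- The arm moves only by the shell command python3 -m crank 'ROWS' [OPENING] [FORCE]. ROWS is JSON, a list of rows, each a list of 2 entries, a list of its own where there are three numbers: the shift along the tool's x, y, z in cm, then the turn about the tool's z in degrees. In form: [[[x, y, z], spin], ...]. A call has 1 to 10 rows; each row is the pose to reach, as a shift and turn from the pose commanded when the call began, along the tool's axes at that moment; what a row does not reach only later rows make up. A row lasts 1/10 s, in which the tool goes at most 50 mm and 8.59 degrees, less where a joint would pass 70% of its speed; a pose out of reach is approached as far as the arm can. A call with a gripper value outside its range is refused whole. OPENING is the finger opening in cm, from 0 to 8.54, set as the call begins (- or left out, the last holds). The fingers move at their own pace and stop on an object; FORCE is the grip in N (left out, the last holds). Time passes only in rows, so rows that repeat a pose let the fingers close. It gives the time, the measured TCP pose, the force and the opening at its end, in the units of the state.
- manip.sense(): the state, without advancing time (a new reading comes with each control period).
- manip.snapshot(name): name is "scene" or "top" or "wrist"; returns the picture (384x512x3 uint8, red, green, blue); there is no depth.
- manip.camera_params(name): a dict with "fx", "fy", "cx", "cy" (pixels), "k1" (the pictures are not rectified: a ray, as slopes to the right and down, at radius r is drawn at 1 + k1 r^2 times it, then the intrinsics apply), "pose" (4x4, takes a point from camera to world coordinates). Camera axes: x right, y up, looking along -z (the intrinsics and any distortion apply to the point x, -y, -z); pixel columns grow to the right and rows downward; lengths in m; the calibration is good to about 2 mm. A picture is of the moment at which its call begins: read the wrist's pose just before it. camera_params takes no time and is no camera call; for the wrist camera it gives the pose at the moment of the call.
- manip.sign_off(): hands the job in, once; it reports no verdict.
The state is a dict: "t": time; "q": joint angles; "qd": joint speeds; "tau": joint torques, N m; "tcp_pos": TCP position; "tool_rot": TCP orientation; "force": force on the tool from outside, world axes, zero at the start; "ft_torque": the same for the moment, N m; "finger_gap": opening from 0.0 (shut) to 1.0 (fully open).
Only numpy, scipy, OpenCV 4.12 (cv2) and the standard library are available. Lean on these libraries where they do the work, as an engineer would, in place of code of your own. Each camera call takes 0.05 s, during which the arm holds its last target. There are 200 camera calls.

## Working session

There is one attempt and no reset: what is moved stays moved. The work goes in short steps, Python scripts to look and compute and a shell command to move; the robot and the scene stay as the last step left them, time stands still between calls to the robot, and variables do not carry over. Pictures are saved under pics/ and viewed, on a budget of 14 in all, crops included, one or two more only if the job needs it, and the job is handed in when it is done.

```bash
mkdir -p pics
cat > h.py <<'E'
import numpy as np, cv2
from scipy.spatial.transform import Rotation as R
from station import manip
def shot(cam,name=None):
    P=manip.camera_params(cam); im=manip.snapshot(cam)
    if name: cv2.imwrite(f'pics/{name}.png',im[:,:,::-1])
    return im,P
def ray(P,u,v):
    d=np.array([(u-P['cx'])/P['fx'],(v-P['cy'])/P['fy']]); s=d.copy()
    for _ in range(20): s=d/(1+P['k1']*(s@s))
    T=np.array(P['pose']); return T[:3,3],T[:3,:3]@np.array([s[0],-s[1],-1.])
def onz(P,u,v,z):
    o,d=ray(P,u,v); return o+d*(z-o[2])/d[2]
def two(P1,a,P2,b):
    o1,d1=ray(P1,*a); o2,d2=ray(P2,*b)
    t=np.linalg.lstsq(np.c_[d1,-d2],o2-o1,rcond=None)[0]
    p,q=o1+d1*t[0],o2+d2*t[1]; return (p+q)/2,np.linalg.norm(p-q)
def proj(P,p):
    T=np.array(P['pose']); c=T[:3,:3].T@(np.asarray(p)-T[:3,3]); s=np.array([c[0],-c[1]])/-c[2]; s=s*(1+P['k1']*(s@s))
    return np.array([P['cx']+P['fx']*s[0],P['cy']+P['fy']*s[1]])
def go(target):
    "world target of TCP -> shift cm in the tool axes, from measured pose"
    s=manip.sense(); return np.round(R.from_quat(s['tool_rot']).inv().apply(np.asarray(target)-s['tcp_pos'])*100,2)
E
python3 - <<'E'
from h import *
s=manip.sense(); print(s['t'],s['tcp_pos'],R.from_quat(s['tool_rot']).as_matrix().round(3),s['finger_gap'])
for c in ['scene','top']:
    im,P=shot(c,c+'0'); print(c,{k:np.round(v,3).tolist() for k,v in P.items()})
E
```

```text
0.0 [0.15173956 0.60555301 0.23033481] [[-0.97   0.243 -0.001]
 [ 0.243  0.97  -0.002]
 [ 0.    -0.002 -1.   ]] 0.9984445393389199
scene {'fx': 400.382, 'fy': 400.382, 'cx': 251.222, 'cy': 188.867, 'k1': -0.069, 'pose': [[0.679, -0.529, 0.51, 1.201], [0.734, 0.481, -0.479, -0.656], [0.008, 0.7, 0.715, 1.164], [0.0, 0.0, 0.0, 1.0]]}
top {'fx': 386.748, 'fy': 386.748, 'cx': 252.005, 'cy': 189.693, 'k1': -0.032, 'pose': [[0.024, 0.984, -0.178, 0.179], [-1.0, 0.025, 0.004, 0.004], [0.008, 0.178, 0.984, 1.594], [0.0, 0.0, 0.0, 1.0]]}
```

View pics/scene0.png

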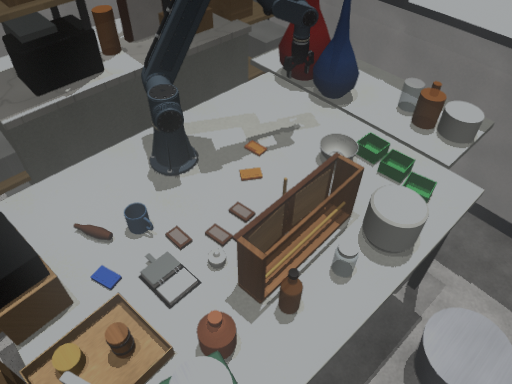

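View pics/top0.png

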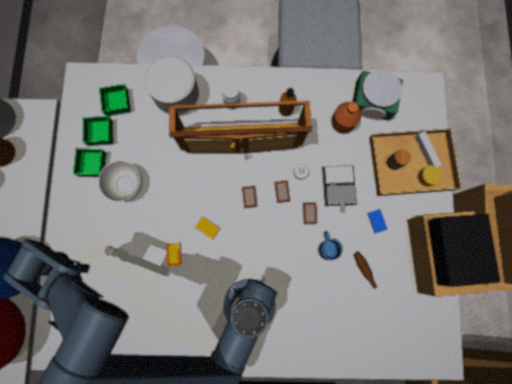

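Scene: arm, cupboard, three dark-framed mirrors. Top view: mirrors at about (249,196), (282,190), (310,212), book at (340,187), handle at (234,147), cupboard rim spanning (170..310, 103..152). I'll take an enlarged crop for the measurements.

```bash
cat >> h.py <<'E'
def mirrors(im,P,z=.014,box=(215,365,155,260)):
    hsv=cv2.cvtColor(im,cv2.COLOR_RGB2HSV); u0,u1,v0,v1=box
    m=((im[:,:,0]<150)&(hsv[:,:,1]>55)&((hsv[:,:,0]<15)|(hsv[:,:,0]>165))).astype(np.uint8)
    m=cv2.morphologyEx(m,cv2.MORPH_CLOSE,np.ones((5,5))); k=np.zeros_like(m); k[v0:v1,u0:u1]=1; m*=k; out=[]
    for c in cv2.findContours(m,cv2.RETR_EXTERNAL,cv2.CHAIN_APPROX_NONE)[0]:
        if cv2.contourArea(c)<120: continue
        w=np.array([onz(P,*p[0],z)[:2] for p in c],np.float32); r=cv2.minAreaRect(w)
        b=cv2.boxPoints(r); e=[b[1]-b[0],b[2]-b[1]]; l=max(e,key=np.linalg.norm); a=np.degrees(np.arctan2(l[1],l[0]))
        out.append((np.mean(b,0).round(4).tolist(),np.round(np.sort(r[1]),3).tolist(),round(float((a+90)%180-90),1),np.mean(c[:,0],0).round(1).tolist()))
    return out
E
python3 - <<'E'
from h import *
im,P=shot('top')
cv2.imwrite('pics/c0.png',cv2.resize(im[95:245,155:355,::-1],None,fx=4,fy=4,interpolation=cv2.INTER_CUBIC))
for r in mirrors(im,P): print(r)
for uv in [(340,187),(345,207),(302,172),(330,245),(234,147)]: print(uv,onz(P,*uv,.03).round(3))
E
```

```text
([0.37380000948905945, -0.24089999496936798], [0.054, 0.083], 1.4, [309.7, 212.8])
([0.43619999289512634, 0.009499999694526196], [0.052, 0.086], 6.4, [249.1, 196.5])
([0.46230000257492065, -0.125900000333786], [0.052, 0.085], 7.5, [281.8, 190.9])
(340, 187) [ 0.483 -0.365  0.03 ]
(345, 207) [ 0.4   -0.384  0.03 ]
(302, 172) [ 0.542 -0.207  0.03 ]
(330, 245) [ 0.244 -0.321  0.03 ]
(234, 147) [0.642 0.078 0.03 ]
```

View pics/c0.png

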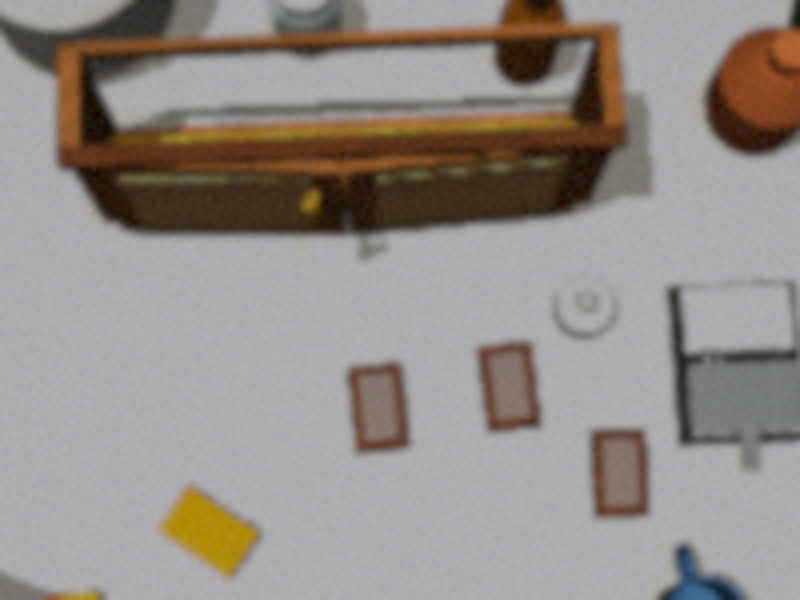

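```bash
python3 - <<'E'
from h import *
P=manip.camera_params('top')
def c(x,y,z,n): print(n,onz(P,155+(x-1.5)/4,95+(y-1.5)/4,z).round(4))
for n,x,y in [('BL',59,43),('BR',618,26),('FL',61,166),('FR',626,145)]: c(x,y,.25,n)
c(314,194,.249,'handle')
for n,x,y in [('tabend',752,469),('tab root',750,440)]: c(x,y,.028,n)
c(680,357,.03,'hingeL');c(800,353,.03,'hinge2');c(685,442,.02,'bookNL');c(672,287,.02,'bookFL'); c(586,305,.05,'dish')
Ps=manip.camera_params('scene')
print(onz(Ps,285,178,.249), onz(Ps,155,258,.03))
E
python3 -m crank '[[[0,0,-2],0],[[0,0,-4],0]]' 8.54
```

```text
BL [0.7297 0.3107 0.25  ]
BR [ 0.7605 -0.2041  0.25  ]
FL [0.6118 0.3013 0.25  ]
FR [ 0.6454 -0.2109  0.25  ]
handle [0.5916 0.0714 0.249 ]
tabend [ 0.3798 -0.3745  0.028 ]
tab root [ 0.4097 -0.3729  0.028 ]
hingeL [ 0.4942 -0.3012  0.03  ]
hinge2 [ 0.5017 -0.426   0.03  ]
bookNL [ 0.4071 -0.3076  0.02  ]
bookFL [ 0.5708 -0.2955  0.02  ]
dish [ 0.542  -0.2012  0.05  ]
[0.58597846 0.073977   0.249     ] [ 0.41311394 -0.3608945   0.03      ]
t: 0.35
tcp_pos: [0.1517, 0.6054, 0.2705]
tool_rot: [0.123, 0.992, -0.002, -0.0]
force: [-0.2, 0.9, -0.1]
finger_gap: 1.002
```

```bash
python3 -c "
from h import *
print(go([.58,.07,.40]))"
python3 -m crank '[[[-4,-3,-1],-2],[[-8,-6,-2],-4],[[-12,-9,-3],-6],[[-16,-12,-4],-8],[[-20,-15,-5],-10],[[-24,-18,-6],-12],[[-28,-21,-7],-14],[[-32,-24,-8],-16],[[-36,-27,-9],-17.7],[[-40,-30,-10],-17.7]]'
```

```text
[-54.56 -41.55 -12.85]
t: 1.35
tcp_pos: [0.4616, 0.2236, 0.3697]
tool_rot: [-0.032, 0.999, 0.0, -0.0]
force: [1.2, 0.4, -0.4]
finger_gap: 0.999
```

```bash
python3 -c "
from h import *
print(go([.56,.07,.40]))"
python3 -m crank '[[[-4,-4,-1],0],[[-8,-8,-2],0],[[-10.8,-12,-3],0],[[-10.8,-14.7,-3],0],[[-10.8,-14.7,-3],0],[[-10.8,-14.7,-3],0]]'
python3 - <<'E'
from h import *
im,P=shot('wrist','w0'); print(np.round(P['pose'],3).tolist(),P['fx'])
for n,p in dict(handle=[.594,.0736,.249],R=[.68,-.2,.25]).items(): print(n,proj(P,p))
E
```

```text
[ -8.85 -15.96  -3.04]
t: 1.95
tcp_pos: [0.5778, 0.0849, 0.3987]
tool_rot: [-0.031, 1.0, 0.0, -0.001]
force: [0.1, 0.6, -0.4]
finger_gap: 1.0
[[-0.061, -0.957, -0.283, 0.506], [0.998, -0.058, -0.019, 0.081], [0.001, -0.284, 0.959, 0.541], [0.0, 0.0, 0.0, 1.0]] 328.7602950397258
handle [244.95486172 192.4400971 ]
R [-36.54796938 259.9569534 ]
```

View pics/w0.png

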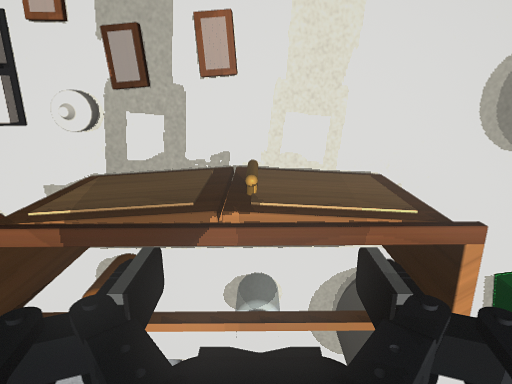

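Run:
```python
from h import *
P=manip.camera_params('wrist')
for n,u,v,z in [('handle',251,181,.249),('FLcorner',485,223,.25),('front0',10,227,.25),('BLin',462,247,.25),('Bin0',90,247,.25),('dish',70,108,.05)]: print(n,onz(P,u,v,z).round(4))
im,_=shot('wrist')
for r in mirrors(im,P,box=(0,512,0,140)): print(r)
print(go([.594,.073,.27]))
```

```text
handle [0.5823 0.0796 0.249 ]
FLcorner [0.6093 0.3045 0.25  ]
front0 [ 0.6418 -0.1475  0.25  ]
BLin [0.6355 0.2885 0.25  ]
Bin0 [ 0.658  -0.0729  0.25  ]
dish [ 0.5418 -0.1901  0.05  ]
([0.46399998664855957, -0.12129999697208405], [0.058, 0.089], 8.2, [124.4, 55.3])
([0.43860000371932983, 0.012500000186264515], [0.056, 0.089], 7.5, [214.6, 42.7])
([0.4088999927043915, -0.23409999907016754], [0.026, 0.06], -86.5, [44.0, 11.1])
[-1.61 -1.46 12.89]
```

Run:
```python
from h import *
pw=manip.camera_params('wrist');pt=manip.camera_params('top');ps=manip.camera_params('scene')
iw,_=shot('wrist');it,_=shot('top'); isc,_=shot('scene')
for im,b,n in [(iw,(235,270,165,205),'w'),(it,(222,245,138,156),'t'),(isc,(275,295,170,205),'s')]:
    h=cv2.cvtColor(im,cv2.COLOR_RGB2HSV); m=(h[:,:,1]>140)&(h[:,:,0]>12)&(h[:,:,0]<30)&(h[:,:,2]>100)
    k=np.zeros_like(m);k[b[2]:b[3],b[0]:b[1]]=1; v,u=np.nonzero(m&k); print(n,len(u),u.min(),u.max(),v.min(),v.max(),u.mean(),v.mean())
print(two(pw,(251,181),pt,(233.2,143.3)))
```

```text
w 152 244 255 176 195 249.36184210526315 184.08552631578948
t 1 241 241 139 139 241.0 139.0Traceback (most recent call last):
  File "<stdin>", line 6, in <module>
    return umr_minimum(a, axis, None, out, keepdims, initial, where)
ValueError: zero-size array to reduction operation minimum which has no identity
```

```bash
python3 -c "
from h import *
print(go([.585,.077,.212]))"
python3 -m crank '[[[0,-0.5,3],0],[[-0.5,-1,6],0],[[-0.8,-1.0,8],0],[[-0.8,-1.0,8],0]]'
python3 - <<'E'
from h import *
im,P=shot('wrist','w1'); print(manip.sense()['tcp_pos'],go([.585,.077,.212]))
E
```

```text
[-0.72 -1.05 18.74]
t: 2.6
tcp_pos: [0.5844, 0.0771, 0.3162]
tool_rot: [-0.032, 0.999, 0.0, -0.004]
force: [-0.8, 0.1, -0.2]
finger_gap: 0.996
[0.5855498  0.07701768 0.31828814] [ 0.02 -0.   10.63]
```

View pics/w1.png

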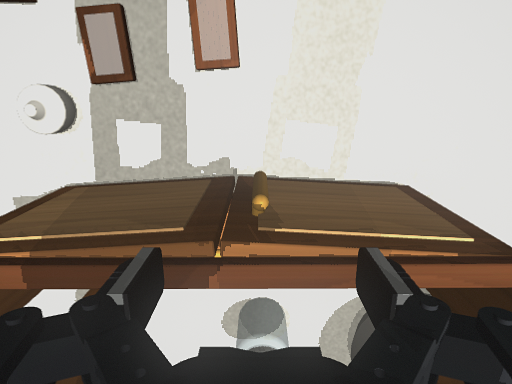

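The handle top is at about (260,203), centred between the fingers at u≈260. The panels look slightly ajar.

```bash
python3 -c "
from h import *
P=manip.camera_params('wrist')
print(onz(P,260,203,.249),onz(P,260,203,.243))"
python3 -m crank '[[[0.1,0,3],0],[[0.1,0,6],0],[[0.1,0,9],0],[[0.1,0,10.6],0],[[0.1,0,10.6],0],[[0.1,0,10.6],0]]'
python3 -m crank '[[[0,0,0],0],[[0,0,0],0],[[0,0,0],0],[[0,0,0],0],[[0,0,0],0],[[0,0,0],0],[[0,0,0],0],[[0,0,0],0]]' 0 40
```

```text
[0.58430939 0.07838913 0.249     ] [0.58629782 0.07853366 0.243     ]
t: 3.25
tcp_pos: [0.5867, 0.0764, 0.215]
tool_rot: [-0.032, 0.999, -0.0, 0.001]
force: [0.3, 0.7, -0.5]
finger_gap: 1.002
t: 4.05
tcp_pos: [0.586, 0.0774, 0.2138]
tool_rot: [-0.031, 1.0, 0.001, 0.001]
force: [0.1, 5.6, 2.1]
finger_gap: 0.125
```

```bash
python3 -m crank '[[[1.5,0.4,0],0],[[3.25,1.07,0],0],[[4.7,1.75,0],0],[[6.1,2.53,0],0],[[7.45,3.4,0],0],[[8.72,4.4,0],0],[[9.9,5.45,0],0],[[11.0,6.64,0],0],[[12,7.85,0],0],[[12.95,9.2,0],0]]'
python3 -m crank '[[[0.8,1.4,0],0],[[1.53,2.82,0],0],[[2.1,4.3,0],0],[[2.64,5.83,0],0],[[3.0,7.4,0],0],[[3.26,8.99,0],0],[[3.4,10.6,0],0],[[3.41,12.19,0],0],[[3.37,13.3,0],0],[[3.33,13.7,0],0]]'
python3 -m crank '[[[0,0,0],0],[[0,0,0],0],[[0,0,0],0]]'
python3 - <<'E'
from h import *
shot('top','t1')
o=np.array([.696,.05]);p=np.array(manip.sense()['tcp_pos'][:2])-o;a=np.radians(3.8);print(p@[np.cos(a),np.sin(a)],p@[-np.sin(a),np.cos(a)])
E
```

```text
t: 5.05
tcp_pos: [0.4503, 0.1599, 0.2137]
tool_rot: [-0.031, 1.0, -0.001, 0.001]
force: [2.9, 0.3, 2.2]
finger_gap: 0.129
t: 6.05
tcp_pos: [0.4041, 0.2894, 0.2136]
tool_rot: [-0.035, 0.999, -0.008, -0.004]
force: [-3.2, -25.3, 17.1]
finger_gap: 0.124
t: 6.35
tcp_pos: [0.4041, 0.2893, 0.2137]
tool_rot: [-0.033, 0.999, -0.006, -0.005]
force: [-4.8, -14.5, 13.1]
finger_gap: 0.13
-0.2753526915624356 0.2581173993022152
```

View pics/t1.png

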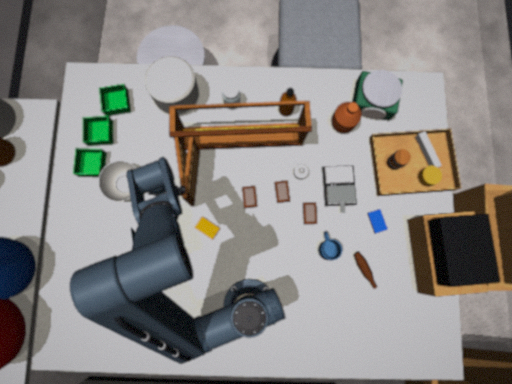

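Door folded back at its stop (handle at cupboard y 258 mm, 257 expected). Now release it and go to the mirrors.

```bash
python3 -m crank '[[[0,-0.4,0],0],[[0,-0.4,0],0],[[0,-0.4,0],0],[[0,-0.4,0],0],[[0,-0.4,0],0]]' 2.5 40
python3 -m crank '[[[0,0,-3],0],[[0,0,-7],0],[[0,0,-11],0],[[0,0,-14],0],[[0,0,-14],0]]'
python3 - <<'E'
from h import *
print(manip.sense()['tcp_pos'],go([.44,.012,.20]))
E
```

```text
t: 6.9
tcp_pos: [0.4087, 0.2905, 0.2131]
tool_rot: [-0.032, 0.999, -0.0, -0.0]
force: [0.0, -0.3, -0.2]
finger_gap: 0.289
t: 7.4
tcp_pos: [0.4113, 0.2916, 0.3581]
tool_rot: [-0.032, 0.999, 0.002, 0.005]
force: [0.5, 0.2, -0.2]
finger_gap: 0.292
[0.41129885 0.29156806 0.35808472] [ -0.93 -28.14  15.72]
```

```bash
python3 -m crank '[[[0,-4.5,0],0],[[-0.2,-9,1],0],[[-0.5,-13.5,2],0],[[-0.9,-18,4],-1],[[-0.9,-22.5,7],-2],[[-0.9,-26,10],-4],[[-0.9,-28.1,12],-4],[[-0.9,-28.1,12],-4],[[-0.9,-28.1,12],-4]]' 8
cat > m.py <<'E'
from h import *
import sys
im,P=shot('wrist')
s=manip.sense(); print('t',s['t'],s['tcp_pos'].round(4) if hasattr(s['tcp_pos'],'round') else s['tcp_pos'])
M=R.from_quat(s['tool_rot']).as_matrix(); print('x-yaw',np.degrees(np.arctan2(-M[1,0],-M[0,0])).round(2))
for r in mirrors(im,P,box=(0,512,0,384)):
    c,sz,a,px=r
    if abs(sz[0]-.056)<.008 and abs(sz[1]-.09)<.01: print(r,'shift',go([*c,.05]))
E
python3 m.py
```

```text
t: 8.3
tcp_pos: [0.4351, 0.0106, 0.2328]
tool_rot: [-0.066, 0.998, 0.001, -0.001]
force: [0.2, -0.3, 0.4]
finger_gap: 0.94
t 8.35 [0.4357 0.011  0.2335]
x-yaw 7.62
([0.46230000257492065, -0.1216999962925911], [0.058, 0.089], 8.1, [138.0, 167.9]) shift [ -0.88 -13.52  18.34]
([0.43720000982284546, 0.011900000274181366], [0.055, 0.089], 7.5, [259.3, 161.4]) shift [-0.17  0.06 18.35]
([0.37529999017715454, -0.2363000065088272], [0.063, 0.089], 2.7, [30.6, 72.8]) shift [  9.26 -23.72  18.34]
```

```bash
python3 -m crank '[[[-0.2,0,4.5],0],[[-0.2,0,9],0],[[-0.2,0,13.5],0],[[-0.2,0,18],0],[[-0.2,0,21],0],[[-0.2,0,22.5],0],[[-0.2,0,23.5],0],[[-0.2,0,23.5],0]]'
python3 -m crank '[[[0,0,0],0],[[0,0,0],0],[[0,0,0],0],[[0,0,0],0],[[0,0,0],0],[[0,0,0],0]]' 0 60
python3 -m crank '[[[0,0,-2],0],[[0,0,-5],0],[[0,0,-9],0],[[0,0,-13],0],[[0,0,-13],0]]'
python3 - <<'E'
from h import *
shot('wrist','w2')
E
```

```text
t: 9.15
tcp_pos: [0.4381, 0.0115, -0.002]
tool_rot: [-0.067, 0.998, 0.0, 0.0]
force: [-0.2, 0.1, 0.3]
finger_gap: 0.938
t: 9.75
tcp_pos: [0.4385, 0.0108, -0.0001]
tool_rot: [-0.066, 0.998, -0.0, 0.002]
force: [0.2, 3.5, 6.8]
finger_gap: 0.632
t: 10.25
tcp_pos: [0.4407, 0.0101, 0.1332]
tool_rot: [-0.067, 0.998, -0.002, 0.006]
force: [0.7, -0.6, -2.0]
finger_gap: 0.632
```

View pics/w2.png

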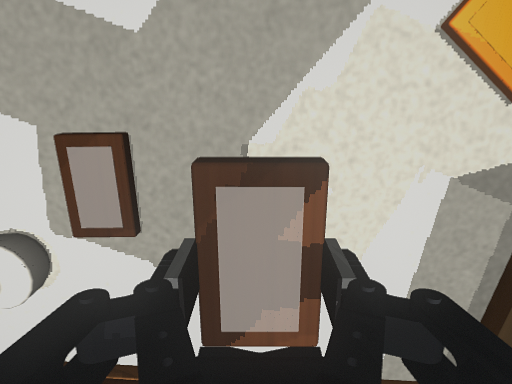

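```bash
python3 -c "
from h import *
print(go([.689,.140,.33]))"
```

```text
[-26.61   9.49 -19.71]
```

```bash
python3 -m crank '[[[-1,1,-4],0],[[-4,2,-8],0],[[-7,3,-12],1],[[-10,4,-15.5],2],[[-13.5,5,-18.5],3],[[-17,6,-19.7],3.9],[[-20.5,7.5,-19.7],3.9],[[-24,8.8,-19.7],3.9],[[-26.6,9.5,-19.7],3.9],[[-26.6,9.5,-19.7],3.9]]'
python3 -m crank '[[[0,0,0],0],[[0,0,0],0]]'
python3 - <<'E'
from h import *
s=manip.sense(); M=R.from_quat(s['tool_rot']).as_matrix(); print('x-yaw',np.degrees(np.arctan2(-M[1,0],-M[0,0])).round(2)); print(s['finger_gap'],go([.689,.140,.10]))
im,P=shot('wrist','w3')
E
```

```text
t: 11.3
tcp_pos: [0.6905, 0.1413, 0.3214]
tool_rot: [-0.033, 0.999, 0.0, -0.001]
force: [0.1, 0.2, -1.6]
finger_gap: 0.64
t: 11.5
tcp_pos: [0.6873, 0.1396, 0.3238]
tool_rot: [-0.032, 0.999, -0.0, -0.002]
force: [0.3, 0.4, -1.9]
finger_gap: 0.639
x-yaw 3.69
0.6392095298670163 [-0.25  0.03 22.38]
```

View pics/w3.png

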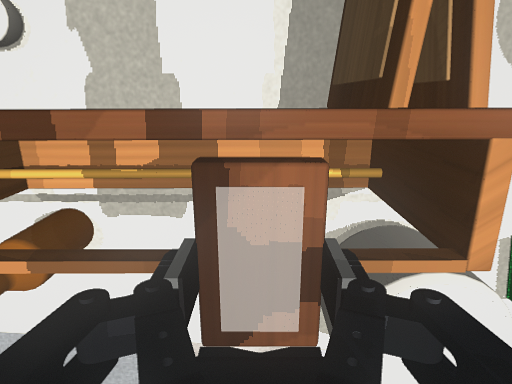

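Run:
```python
from h import *
P=manip.camera_params('wrist');o=np.array([.696,.05]);a=np.radians(3.8)
for n,u,v,z in [('railL',100,174,.062),('railR',350,173,.062),('trackfront',260,109,.25),('trackback?',260,139,.25),('trackback?',260,139,.236),('back',140,250,.25)]:
    p=onz(P,u,v,z)[:2]; q=p-o; print(n,p.round(4),(q@[np.cos(a),np.sin(a)]).round(4),(q@[-np.sin(a),np.cos(a)]).round(4))
```

```text
railL [ 0.725 -0.059] 0.0218 -0.1107
railR [0.7033 0.2563] 0.021 0.2054
trackfront [0.6247 0.1369] -0.0653 0.0914
trackback? [0.6438 0.1381] -0.0462 0.0914
trackback? [0.6456 0.1383] -0.0444 0.0914
back [0.7295 0.0564] 0.0339 0.0042
```

```bash
python3 -m crank '[[[-0.4,0,3],0],[[-0.4,0,6],0],[[-0.4,0,9],0],[[-0.4,0,11],0],[[-0.4,0,13],0]]'
python3 -m crank '[[[0,0,2],0],[[0,0,4],0],[[0,0,6],0],[[0,0,7.5],0],[[0,0,8.5],0],[[0,0,8.5],0]]'
python3 - <<'E'
from h import *
print(go([.6905,.140,.10]))
shot('scene','s2')
E
```

```text
t: 12.05
tcp_pos: [0.6915, 0.1397, 0.1946]
tool_rot: [-0.032, 0.999, -0.0, -0.0]
force: [0.8, 0.3, -0.9]
finger_gap: 0.636
t: 12.65
tcp_pos: [0.6914, 0.1401, 0.109]
tool_rot: [-0.032, 0.999, -0.0, -0.002]
force: [0.2, 0.7, -1.8]
finger_gap: 0.634
[ 0.09 -0.    0.9 ]
```

```bash
python3 -m crank '[[[0,0,1.5],0],[[0,0,3],0],[[0,0,3.7],0],[[0,0,4.0],0],[[0,0,4.3],0],[[0,0,4.6],0],[[0,0,4.6],0]]' 0 20
python3 -m crank '[[[0,0,0.3],0],[[0,0,0.6],0],[[0,0,0.9],0],[[0,0,1.1],0],[[0,0,1.1],0],[[0,0,1.1],0]]'
python3 - <<'E'
from h import *
shot('wrist','w4')
E
```

```text
t: 13.4
tcp_pos: [0.6917, 0.1403, 0.0679]
tool_rot: [-0.033, 0.999, -0.0, -0.001]
force: [-7.9, -1.4, 13.7]
finger_gap: 0.634
t: 14.0
tcp_pos: [0.6919, 0.1403, 0.0646]
tool_rot: [-0.033, 0.999, -0.001, 0.0]
force: [-20.6, -3.1, 44.7]
finger_gap: 0.64
```

View pics/w4.png

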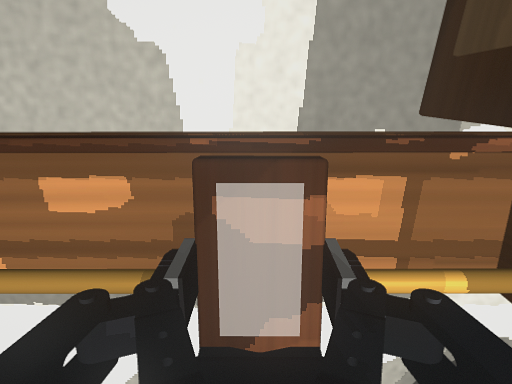

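```bash
python3 -m crank '[[[0,0,-1],0],[[0,0,-2],0],[[0,0,-2],0]]'
python3 - <<'E'
from h import *
im,P=shot('wrist','w5'); s=manip.sense(); print(s['tcp_pos'],s['force'],s['finger_gap'])
h=cv2.cvtColor(im,cv2.COLOR_RGB2HSV)
for u in (60,110,420,450):
    col=h[:,u].astype(int); m=np.nonzero((col[:,0]>18)&(col[:,0]<32)&(col[:,1]>120)&(np.arange(384)>200))[0]
    print(u,m.min() if len(m) else None,m.max() if len(m) else None)
    if len(m):
        p=onz(P,u,(m.min()+m.max())/2,.062); print(p.round(4))
E
```

```text
t: 14.35
tcp_pos: [0.6942, 0.1404, 0.0751]
tool_rot: [-0.032, 0.999, 0.0, 0.002]
force: [0.3, 0.5, -1.0]
finger_gap: 0.632
[0.69337165 0.14037383 0.073721  ] [ 0.44137687 -0.4188224  -0.45708893] 0.6350434404940749
60 256 277
[0.7167 0.0371 0.062 ]
110 256 276
[0.7147 0.0636 0.062 ]
420 256 275
[0.7037 0.2272 0.062 ]
450 262 276
[0.7047 0.2436 0.062 ]
```

```bash
python3 -m crank '[[[0.3,0,-0.3],0],[[0.5,0,-0.3],0],[[0.5,0,0],0],[[0.5,0,0.3],0],[[0.5,0,0.6],0],[[0.5,0,0.6],0]]'
python3 -m crank '[[[0,0,0.2],0],[[0,0,0.4],0],[[0,0,0.4],0]]'
python3 - <<'E'
from h import *
shot('wrist','w6')
E
```

```text
t: 15.0
tcp_pos: [0.6871, 0.14, 0.0663]
tool_rot: [-0.032, 0.999, -0.0, -0.001]
force: [0.1, -1.4, -2.1]
finger_gap: 0.635
t: 15.3
tcp_pos: [0.6879, 0.14, 0.0652]
tool_rot: [-0.033, 0.999, -0.0, 0.0]
force: [-2.8, 0.3, 5.1]
finger_gap: 0.637
```

View pics/w6.png

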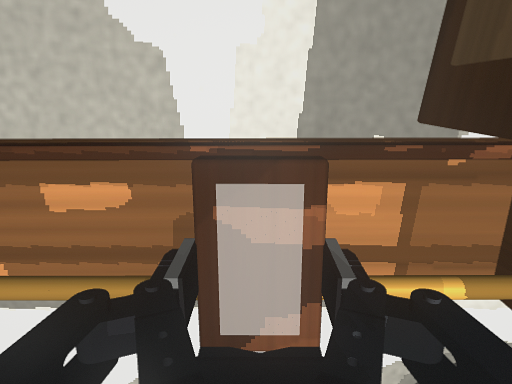

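```bash
for i in 1; do python3 -m crank '[[[0,0,0.2],0],[[0,0,0.4],0],[[0,0,0.4],0]]'; done
python3 -m crank '[[[0,0,0.2],0],[[0,0,0.4],0],[[0,0,0.4],0]]'
python3 - <<'E'
from h import *
im,P=shot('wrist'); h=cv2.cvtColor(im,cv2.COLOR_RGB2HSV)
# glass: low sat grayish column at u=260
col=im[:,262].astype(int); print([ (v,*im[v,262]) for v in range(150,350,12)])
E
```

```text
t: 15.65
tcp_pos: [0.6878, 0.14, 0.0647]
tool_rot: [-0.033, 0.999, -0.0, 0.001]
force: [-8.6, -1.2, 21.5]
finger_gap: 0.635
t: 15.95
tcp_pos: [0.6876, 0.1401, 0.0636]
tool_rot: [-0.033, 0.999, -0.0, 0.001]
force: [-13.9, -1.7, 33.7]
finger_gap: 0.636
[(150, np.uint8(116), np.uint8(80), np.uint8(61)), (162, np.uint8(79), np.uint8(60), np.uint8(49)), (174, np.uint8(80), np.uint8(58), np.uint8(46)), (186, np.uint8(172), np.uint8(160), np.uint8(150)), (198, np.uint8(172), np.uint8(160), np.uint8(150)), (210, np.uint8(195), np.uint8(174), np.uint8(159)), (222, np.uint8(194), np.uint8(172), np.uint8(158)), (234, np.uint8(195), np.uint8(173), np.uint8(159)), (246, np.uint8(172), np.uint8(160), np.uint8(151)), (258, np.uint8(169), np.uint8(158), np.uint8(150)), (270, np.uint8(172), np.uint8(160), np.uint8(151)), (282, np.uint8(169), np.uint8(158), np.uint8(150)), (294, np.uint8(170), np.uint8(158), np.uint8(150)), (306, np.uint8(167), np.uint8(157), np.uint8(149)), (318, np.uint8(168), np.uint8(157), np.uint8(149)), (330, np.uint8(165), np.uint8(156), np.uint8(147)), (342, np.uint8(116), np.uint8(75), np.uint8(53))]
```

```bash
python3 - <<'E'
from h import *
s=manip.sense(); F=s['force'];M=s['ft_torque'];print(F,M); r=np.cross(F,M)/(np.dot(F,F)); print('closest point of line of action',r.round(4), 'dir',np.round(np.array(F)/np.linalg.norm(F),3), s['tau'])
E
python3 - <<'E'
import cv2
im=cv2.imread('pics/s2.png'); cv2.imwrite('pics/s2c.png',cv2.resize(im[60:300,160:400],None,fx=2.5,fy=2.5,interpolation=cv2.INTER_CUBIC))
E
```

```text
[-14.56539953  -2.90289167  33.07838307] [-0.22664926  1.69010289 -0.05226955]
closest point of line of action [-0.0424 -0.0063 -0.0192] dir [-0.402 -0.08   0.912] [ -0.60295019 -32.30318427 -13.93083215   0.23318112  -3.45899977
  -0.03615674]
```

View pics/s2c.png

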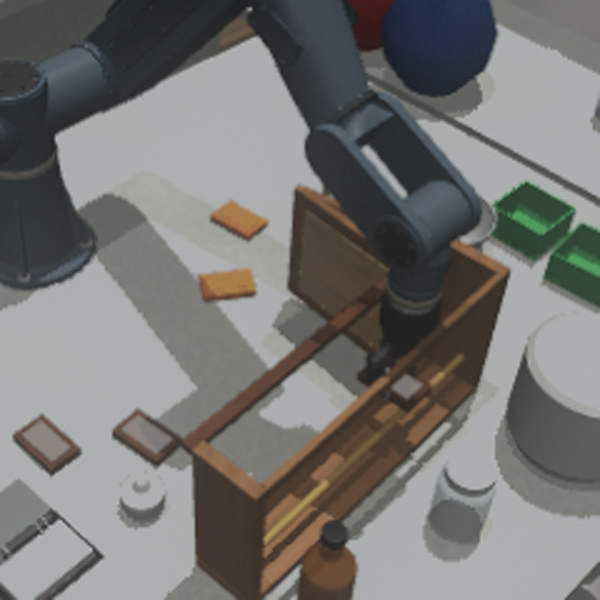

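```bash
python3 -m crank '[[[0,0,-1],0],[[0,0,-2.5],0],[[0,0,-2.5],0],[[0,0,-2.5],0]]' 0 40
python3 - <<'E'
from h import *
shot('wrist','w7');print(manip.sense()['finger_gap'],go([.6955,.140,.071]))
E
```

```text
t: 16.4
tcp_pos: [0.6879, 0.14, 0.0802]
tool_rot: [-0.032, 0.999, 0.0, 0.0]
force: [0.6, -0.0, -2.4]
finger_gap: 0.635
0.638317771327034 [-0.82 -0.05  0.85]
```

```bash
python3 -m crank '[[[-0.4,0,0.3],0],[[-0.8,0,0.6],0],[[-0.8,0,0.8],0],[[-0.8,0,0.8],0],[[-0.8,0,0.8],0]]'
python3 -m crank '[[[0,0,0],0],[[0,0,0],0],[[0,0,0],0],[[0,0,0],0],[[0,0,0],0],[[0,0,0],0]]' 6.8
python3 - <<'E'
from h import *
shot('wrist','w8')
E
```

```text
t: 16.95
tcp_pos: [0.6954, 0.1405, 0.0719]
tool_rot: [-0.032, 0.999, -0.0, -0.0]
force: [0.6, 0.8, -1.0]
finger_gap: 0.635
t: 17.55
tcp_pos: [0.6957, 0.1405, 0.0725]
tool_rot: [-0.032, 0.999, 0.0, 0.0]
force: [-1.2, -0.2, 0.4]
finger_gap: 0.798
```

View pics/w8.png

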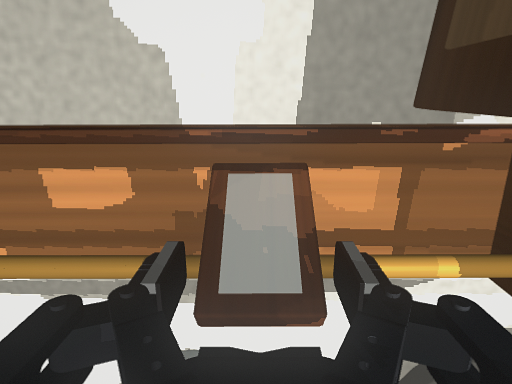

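It tipped into the lean (foot at v≈164, top at v≈325). Checking how near the lip it is.

```bash
cat > cup.py <<'E'
from h import *
O=np.array([.698,.05]);A=np.radians(3.85);X=np.array([np.cos(A),np.sin(A)]);Y=np.array([-np.sin(A),np.cos(A)])
def cup(p): q=np.asarray(p)[:2]-O; return (np.array([q@X,q@Y])*1000).round(1)
def world(x,y): return O+X*x/1000+Y*y/1000
E
python3 - <<'E'
from cup import *
P=manip.camera_params('wrist')
for n,u,v,z in [('footL',211,165,.028),('footR',308,165,.028),('lip inner top',100,143,.033),('lip outer',100,127,.033),('topL',196,324,.09),('topR',326,324,.09),('rail',100,267,.062)]: print(n,cup(onz(P,u,v,z)))
print('expect foot -41.8 z28; top upper corner', -6+45*.682-7*.731, 56+45*.731+7*.682)
for p in [(-41.8,90,.028),(19.6,90,.0937),(29.9,90,.0841)]: print(proj(P,[*world(*p[:2]),p[2]]))
E
```

```text
footL [-28.7  63.6]
footR [-28.6 119.7]
lip inner top [-42.3   3.5]
lip outer [-51.    4.8]
topL [31.  62.9]
topR [ 31.1 121.4]
rail [18.   8.5]
expect foot -41.8 z28; top upper corner 19.573 93.669
[256.59773042 142.28627951]
[256.00941472 307.33914305]
[256.32058562 313.45676977]
```

```bash
python3 -m crank '[[[-0.3,0,-0.2],0],[[-0.6,0,0],0],[[-0.6,0,0.1],0],[[-0.6,0,0.1],0]]'
python3 -m crank '[[[0,0,0],0],[[0,0,0],0],[[0,0,0],0],[[0,0,0],0],[[0,0,0],0]]' 0 30
python3 -m crank '[[[0,0,-0.4],0],[[0.4,0,-0.4],0],[[0.8,0,-0.4],0],[[1.1,0,-0.4],0],[[1.1,0,-0.4],0]]'
python3 - <<'E'
from cup import *
P=manip.camera_params('wrist');s=manip.sense();print(cup(s['tcp_pos']),s['tcp_pos'][2],s['force'],s['finger_gap'])
im,_=shot('wrist','w9'); g=im[:,262].astype(int).sum(1); d=np.diff(g); print([(v,d[v]) for v in range(120,345) if abs(d[v])>35])
E
```

```text
t: 18.0
tcp_pos: [0.7015, 0.1409, 0.071]
tool_rot: [-0.032, 0.999, -0.0, -0.0]
force: [0.7, 0.6, 0.2]
finger_gap: 0.795
t: 18.5
tcp_pos: [0.7014, 0.141, 0.0713]
tool_rot: [-0.032, 0.999, 0.0, -0.0]
force: [0.1, 0.6, -0.7]
finger_gap: 0.648
t: 19.0
tcp_pos: [0.6901, 0.1402, 0.0753]
tool_rot: [-0.032, 0.999, -0.0, -0.0]
force: [-0.1, 0.7, -0.9]
finger_gap: 0.645
[-1.8 90.5] 0.0753290911519113 [-0.14433395  0.74519133 -0.85636998] 0.6447779498813726
[(131, np.int64(-179)), (132, np.int64(-261)), (133, np.int64(-60)), (138, np.int64(58)), (142, np.int64(-55)), (163, np.int64(220)), (281, np.int64(38)), (282, np.int64(-232)), (283, np.int64(-87)), (316, np.int64(580))]
```

```bash
python3 -m crank '[[[0.2,0,0],0],[[0.2,0,0.2],0],[[0.2,0,0.4],0],[[0.2,0,0.5],0],[[0.2,0,0.5],0]]'
python3 -m crank '[[[0,0,0],0],[[0,0,0],0],[[0,0,0],0],[[0,0,0],0],[[0,0,0],0],[[0,0,0],0]]' 7
python3 - <<'E'
from cup import *
shot('wrist','w10');s=manip.sense();print(cup(s['tcp_pos']),s['tcp_pos'][2])
P=manip.camera_params('wrist')
for p in [(-41.8,90,.028),(19.6,90,.0937)]: print(proj(P,[*world(*p[:2]),p[2]]))
E
```

```text
t: 19.55
tcp_pos: [0.6898, 0.1401, 0.0713]
tool_rot: [-0.032, 0.999, 0.0, 0.001]
force: [1.2, 0.1, 2.9]
finger_gap: 0.647
t: 20.15
tcp_pos: [0.6885, 0.1401, 0.0702]
tool_rot: [-0.032, 0.999, -0.0, -0.0]
force: [-0.9, 0.9, 0.8]
finger_gap: 0.819
[-3.4 90.5] 0.0703014552472245
[256.58851981 155.39797205]
[255.99756261 324.65784284]
```

View pics/w10.png

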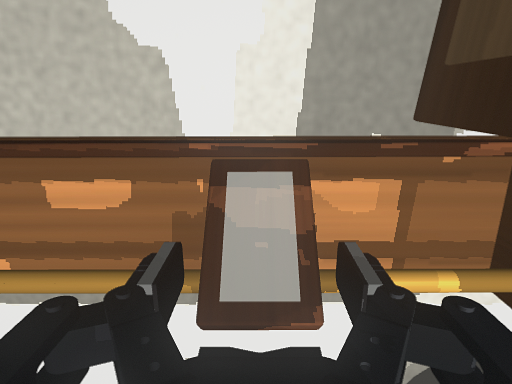

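Foot at v≈160 against 155 expected: about 3 mm behind the lip, leaning well. On to the next mirror.

```bash
python3 -m crank '[[[-0.2,0,-3],0],[[-0.2,0,-6],0],[[-0.2,0,-9],0],[[-0.2,0,-13],0],[[-0.2,0,-17.5],0],[[-0.2,0,-22],0],[[-0.2,0,-24],0],[[-0.2,0,-24],0]]'
python3 -c "
from h import *
print(go([.4625,-.1215,.20]))"
```

```text
t: 21.0
tcp_pos: [0.6927, 0.1404, 0.3157]
tool_rot: [-0.032, 0.999, 0.0, 0.005]
force: [0.1, 0.3, 0.1]
finger_gap: 0.82
[ 24.79 -24.64  11.34]
```

```bash
python3 -m crank '[[[3,-3,0],0],[[6.3,-6.3,0],0],[[9.6,-9.6,0],-1],[[13,-13,0],-2],[[16,-16,2],-3],[[19,-19,5],-4],[[22,-22,8],-4.5],[[24.5,-24.5,10.5],-4.5],[[24.7,-24.7,10.5],-4.5],[[24.7,-24.7,10.5],-4.5]]' 8
python3 m.py
```

```text
t: 22.0
tcp_pos: [0.4587, -0.1224, 0.204]
tool_rot: [-0.07, 0.998, 0.001, -0.002]
force: [0.7, -1.6, -1.0]
finger_gap: 0.937
t 22.05 [ 0.4602 -0.1222  0.2049]
x-yaw 8.15
([0.462799996137619, -0.12399999797344208], [0.055, 0.089], 8.2, [256.0, 168.4]) shift [-0.24 -0.23 15.49]
([0.37540000677108765, -0.23770000040531158], [0.058, 0.089], 2.7, [149.3, 62.4]) shift [ 10.02 -10.24  15.49]
```

```bash
python3 -m crank '[[[-0.2,-0.2,4.5],0],[[-0.2,-0.2,9],0],[[-0.2,-0.2,13.5],0],[[-0.2,-0.2,17],0],[[-0.2,-0.2,19],0],[[-0.2,-0.2,20.4],0],[[-0.2,-0.2,20.4],0]]'
python3 -m crank '[[[0,0,0],0],[[0,0,0],0],[[0,0,0],0],[[0,0,0],0],[[0,0,0],0],[[0,0,0],0]]' 0 60
python3 -m crank '[[[0,0,-3],0],[[0,0,-7],0],[[0,0,-11.5],0],[[0,0,-16],0],[[0,0,-21],0],[[0,0,-26],0],[[0,0,-31],0],[[0,0,-32],0],[[0,0,-32],0]]'
python3 - <<'E'
from cup import *
print(manip.sense()['finger_gap'],go([*world(3.6,0),.32])); print(world(3.6,0))
E
```

```text
t: 22.75
tcp_pos: [0.4633, -0.1229, -0.0001]
tool_rot: [-0.073, 0.997, 0.0, -0.001]
force: [0.2, 0.8, 0.0]
finger_gap: 0.937
t: 23.35
tcp_pos: [0.4638, -0.1241, 0.0028]
tool_rot: [-0.072, 0.997, -0.001, 0.002]
force: [1.8, 2.0, 6.7]
finger_gap: 0.629
t: 24.25
tcp_pos: [0.463, -0.1243, 0.3236]
tool_rot: [-0.072, 0.997, -0.002, 0.002]
force: [0.4, 0.6, -2.3]
finger_gap: 0.629
0.6287437303864761 [-26.1   13.86   0.43]
[0.70159188 0.05024172]
```

```bash
python3 -m crank '[[[-4,2,0],0],[[-8,4,0],1],[[-12,6,0],2],[[-16,8,0],3],[[-20,10.5,0],4],[[-23.5,12.5,0],4.4],[[-26.1,13.9,0],4.4],[[-26.1,13.9,0],4.4],[[-26.1,13.9,0],4.4]]'
python3 - <<'E'
from cup import *
s=manip.sense();M=R.from_quat(s['tool_rot']).as_matrix(); print('x-yaw',np.degrees(np.arctan2(-M[1,0],-M[0,0])).round(2),s['finger_gap'],go([*world(3.6,0),.072]))
E
```

```text
t: 25.15
tcp_pos: [0.6994, 0.0512, 0.3173]
tool_rot: [-0.034, 0.999, 0.0, -0.004]
force: [0.5, -1.2, -0.7]
finger_gap: 0.633
x-yaw 3.87 0.6328602902974326 [-0.39 -0.12 24.53]
```

```bash
python3 -m crank '[[[-0.2,-0.1,3],0],[[-0.2,-0.1,6],0],[[-0.2,-0.1,9],0],[[-0.2,-0.1,12],0],[[-0.2,-0.1,15],0],[[-0.2,-0.1,18],0],[[-0.2,-0.1,20],0],[[-0.2,-0.1,22],0],[[-0.2,-0.1,22],0]]'
python3 - <<'E'
from cup import *
s=manip.sense();print(s['force'],cup(s['tcp_pos']),s['finger_gap'],go([*world(3.6,0),.072]))
E
```

```text
t: 26.05
tcp_pos: [0.6984, 0.049, 0.0971]
tool_rot: [-0.033, 0.999, 0.0, -0.005]
force: [-0.2, 0.0, -0.4]
finger_gap: 0.629
[-0.15201372  0.03591993 -0.44050618] [ 0.3 -1.1] 0.6289137472586839 [-0.35  0.1   2.5 ]
```

```bash
python3 -m crank '[[[-0.35,0.1,1],0],[[-0.35,0.1,2],0],[[-0.35,0.1,2.4],0],[[-0.35,0.1,2.4],0],[[-0.35,0.1,2.4],0]]'
python3 -m crank '[[[0,0,0],0],[[0,0,0],0],[[0,0,0],0],[[0,0,0],0],[[0,0,0],0],[[0,0,0],0]]' 6.8
cat > fit.py <<'E'
from cup import *
import sys
y=float(sys.argv[1]); s=manip.sense(); im,P=shot('wrist','f%d'%(s['t']*100)); print(cup(s['tcp_pos']),s['tcp_pos'][2],s['force'],s['finger_gap'])
for p in [(-42,y,.033),(-41.8,y,.028),(19.6,y,.0937)]: print(p,proj(P,[*world(*p[:2]),p[2]]).round(1))
g=im[:,258:268].astype(int).mean(1).sum(1); d=g[2:]-g[:-2]; print([(v+1,int(d[v])) for v in range(115,345) if abs(d[v])>40])
E
python3 fit.py 0
```

```text
t: 26.55
tcp_pos: [0.7066, 0.0513, 0.0778]
tool_rot: [-0.033, 0.999, -0.0, 0.0]
force: [0.2, 0.0, -0.9]
finger_gap: 0.633
t: 27.15
tcp_pos: [0.7064, 0.0513, 0.0774]
tool_rot: [-0.033, 0.999, -0.0, 0.0]
force: [0.1, 0.1, -0.8]
finger_gap: 0.796
[8.5 0.7] 0.07739425237466838 [ 0.09671042  0.10425819 -0.80637404] 0.7959453264282389
(-42, 0.0, 0.033) [256.3 133.5]
(-41.8, 0.0, 0.028) [256.4 132.9]
(19.6, 0.0, 0.0937) [255.5 291. ]
[(116, -527), (117, -214), (119, 66), (120, 94), (124, -55), (125, -77), (133, 55), (134, 66), (157, 132), (158, 159), (163, -111), (164, -158), (165, -63), (166, -48), (173, 55), (174, 236), (175, 187), (276, 77), (277, -144), (278, -319), (279, -86), (313, 80), (314, 543), (315, 445)]
```

```bash
python3 -m crank '[[[-0.3,0,0.1],0],[[-0.5,0,0.3],0],[[-0.5,0,0.5],0],[[-0.5,0,0.5],0],[[-0.5,0,0.5],0]]'
python3 -m crank '[[[0,0,0],0],[[0,0,0],0],[[0,0,0],0],[[0,0,0],0],[[0,0,0],0]]' 0 30
python3 -m crank '[[[0,0,-0.4],0],[[0.4,0,-0.4],0],[[0.8,0,-0.4],0],[[1.2,0,-0.4],0],[[1.5,0,-0.4],0],[[1.5,0,-0.4],0],[[1.5,0,-0.4],0]]'
python3 fit.py 0
```

```text
t: 27.7
tcp_pos: [0.7112, 0.0517, 0.0721]
tool_rot: [-0.033, 0.999, 0.0, -0.0]
force: [0.4, 0.4, -0.2]
finger_gap: 0.799
t: 28.2
tcp_pos: [0.7113, 0.0516, 0.0725]
tool_rot: [-0.033, 0.999, -0.0, -0.0]
force: [-0.0, 0.8, 1.5]
finger_gap: 0.653
t: 28.9
tcp_pos: [0.6964, 0.0506, 0.0764]
tool_rot: [-0.033, 0.999, 0.0, 0.0]
force: [0.4, 0.9, -1.2]
finger_gap: 0.647
[-1.5  0.7] 0.07638029448493189 [ 0.39720399  0.94449278 -1.17914235] 0.647443270067415
(-42, 0.0, 0.033) [256.4 151.5]
(-41.8, 0.0, 0.028) [256.5 150.4]
(19.6, 0.0, 0.0937) [255.6 312. ]
[(130, -60), (131, -375), (132, -429), (133, -95), (135, -53), (137, 74), (138, 100), (142, -57), (143, -77), (151, 54), (152, 69), (159, -58), (160, -91), (167, 88), (168, 225), (169, 142), (273, -171), (274, -254), (275, -60), (311, 375), (312, 546), (313, 145)]
```

```bash
python3 -m crank '[[[0.2,0,0],0],[[0.3,0,0.2],0],[[0.3,0,0.4],0],[[0.3,0,0.6],0],[[0.3,0,0.6],0]]'
python3 -m crank '[[[0,0,0],0],[[0,0,0],0],[[0,0,0],0],[[0,0,0],0],[[0,0,0],0],[[0,0,0],0]]' 7
python3 fit.py 0
```

```text
t: 29.45
tcp_pos: [0.6941, 0.0505, 0.072]
tool_rot: [-0.033, 0.999, -0.0, 0.001]
force: [-1.7, 0.3, 6.4]
finger_gap: 0.651
t: 30.05
tcp_pos: [0.6934, 0.0504, 0.0702]
tool_rot: [-0.033, 0.999, 0.0, -0.0]
force: [-0.6, -0.2, -0.5]
finger_gap: 0.816
[-4.6  0.7] 0.07020334026140064 [-0.55574402 -0.19727967 -0.4810387 ] 0.8164216303772615
(-42, 0.0, 0.033) [256.3 158.9]
(-41.8, 0.0, 0.028) [256.4 157.6]
(19.6, 0.0, 0.0937) [255.5 327.2]
[(136, -59), (137, -373), (138, -438), (139, -115), (142, -49), (144, 65), (145, 96), (150, -69), (158, 48), (159, 72), (166, -75), (167, -58), (177, 41), (178, 282), (179, 255), (306, -131), (307, -291), (308, -170), (336, 414), (337, 539), (338, 104)]
```

```bash
python3 -m crank '[[[-0.3,0,-0.3],0],[[-0.6,0,-0.2],0],[[-0.6,0,-0.1],0],[[-0.6,0,-0.1],0]]'
python3 -m crank '[[[0,0,0],0],[[0,0,0],0],[[0,0,0],0],[[0,0,0],0],[[0,0,0],0]]' 0 30
python3 -m crank '[[[0.1,0,-0.2],0],[[0.3,0,-0.2],0],[[0.6,0,-0.2],0],[[0.6,0,0],0],[[0.6,0,0.3],0],[[0.6,0,0.3],0]]'
python3 -m crank '[[[0,0,0],0],[[0,0,0],0],[[0,0,0],0],[[0,0,0],0],[[0,0,0],0],[[0,0,0],0]]' 7
python3 fit.py 0
```

```text
t: 30.5
tcp_pos: [0.6994, 0.0508, 0.0712]
tool_rot: [-0.033, 0.999, 0.0, -0.0]
force: [0.6, 0.9, 0.3]
finger_gap: 0.816
t: 31.0
tcp_pos: [0.6992, 0.0508, 0.0715]
tool_rot: [-0.033, 0.999, -0.0, -0.0]
force: [-0.6, 0.0, 1.9]
finger_gap: 0.634
t: 31.6
tcp_pos: [0.6966, 0.0506, 0.0702]
tool_rot: [-0.033, 0.999, -0.0, 0.004]
force: [3.8, 1.7, 5.7]
finger_gap: 0.63
t: 32.2
tcp_pos: [0.6932, 0.0504, 0.0682]
tool_rot: [-0.033, 0.999, 0.0, -0.0]
force: [0.1, -0.2, -1.2]
finger_gap: 0.819
[-4.7  0.7] 0.06815832441201582 [ 0.1167505  -0.23558771 -1.20709725] 0.8187255442793029
(-42, 0.0, 0.033) [256.3 159.8]
(-41.8, 0.0, 0.028) [256.3 158.5]
(19.6, 0.0, 0.0937) [255.4 330.7]
[(137, -166), (138, -442), (139, -317), (140, -41), (145, 76), (146, 96), (150, -57), (151, -77), (159, 53), (161, -70), (173, 276), (174, 317), (305, -193), (306, -309), (307, -102), (333, 115), (334, 551), (335, 412)]
```

```bash
python3 -m crank '[[[-0.2,0,-3],0],[[-0.2,0,-6],0],[[-0.2,0,-9],0],[[-0.2,0,-13],0],[[-0.2,0,-17.5],0],[[-0.2,0,-22],0],[[-0.2,0,-25],0],[[-0.2,0,-25],0]]'
python3 - <<'E'
from h import *
print(go([.3754,-.2377,.20]))
E
```

```text
t: 33.05
tcp_pos: [0.6982, 0.0504, 0.3254]
tool_rot: [-0.033, 0.999, -0.001, 0.006]
force: [0.4, -0.5, 1.0]
finger_gap: 0.821
[ 34.29 -26.57  12.16]
```

```bash
python3 -m crank '[[[3.5,-2.7,0],0],[[7,-5.4,0],0],[[10.5,-8.1,0],0],[[14,-10.8,0],0],[[17.5,-13.5,0],0],[[21,-16.2,1],0],[[24.5,-19,3],0],[[28,-21.6,5],0.5],[[31.5,-24.3,7],1],[[34,-26.5,10],1]]' 8
python3 -m crank '[[[0,0,1],0],[[0,0,1],0],[[0,0,1],0]]'
python3 m.py
```

```text
t: 34.05
tcp_pos: [0.3721, -0.2376, 0.218]
tool_rot: [-0.024, 1.0, -0.001, 0.0]
force: [0.4, -0.5, -0.2]
finger_gap: 0.937
t: 34.35
tcp_pos: [0.3744, -0.2361, 0.2084]
tool_rot: [-0.025, 1.0, 0.0, 0.0]
force: [-0.6, -0.5, 0.8]
finger_gap: 0.939
t 34.4 [ 0.3749 -0.2362  0.2089]
x-yaw 2.9
([0.375, -0.2393999993801117], [0.055, 0.088], 2.7, [255.2, 163.6]) shift [ 0.02 -0.31 15.89]
```

```bash
python3 -m crank '[[[0,-0.3,4.5],0],[[0,-0.3,9],0],[[0,-0.3,13.5],0],[[0,-0.3,17],0],[[0,-0.3,19.5],0],[[0,-0.3,20.7],0],[[0,-0.3,20.7],0]]'
python3 -m crank '[[[0,0,0],0],[[0,0,0],0],[[0,0,0],0],[[0,0,0],0],[[0,0,0],0],[[0,0,0],0]]' 0 60
python3 -m crank '[[[0,0,-3],0],[[0,0,-7],0],[[0,0,-11.5],0],[[0,0,-16],0],[[0,0,-21],0],[[0,0,-26],0],[[0,0,-31],0],[[0,0,-32],0],[[0,0,-32],0]]'
python3 - <<'E'
from cup import *
print(manip.sense()['finger_gap'],go([*world(3.6,-90),.32]))
E
```

```text
t: 35.1
tcp_pos: [0.3747, -0.239, 0.0006]
tool_rot: [-0.025, 1.0, 0.0, -0.0]
force: [0.3, -0.2, 0.9]
finger_gap: 0.933
t: 35.7
tcp_pos: [0.375, -0.2401, 0.0032]
tool_rot: [-0.025, 1.0, -0.001, 0.001]
force: [1.8, 2.1, 6.3]
finger_gap: 0.629
t: 36.6
tcp_pos: [0.3744, -0.2399, 0.324]
tool_rot: [-0.025, 1.0, -0.002, 0.002]
force: [0.2, -0.1, -1.4]
finger_gap: 0.632
0.6317547029058821 [-34.27  18.37   0.45]
```

```bash
python3 -m crank '[[[-4,2,0],0],[[-8,4.2,0],-0.5],[[-12,6.4,0],-1],[[-16,8.6,0],-1],[[-20,10.7,0],-1],[[-24,12.9,0],-1],[[-28,15,0],-1],[[-32,17.2,0],-1],[[-34.3,18.4,0],-1],[[-34.3,18.4,0],-1]]'
python3 -m crank '[[[0,0,0],0],[[0,0,0],0],[[0,0,0],0]]'
python3 - <<'E'
from cup import *
s=manip.sense();M=R.from_quat(s['tool_rot']).as_matrix(); print('x-yaw',np.degrees(np.arctan2(-M[1,0],-M[0,0])).round(2),s['finger_gap'],go([*world(3.6,-90),.072]))
E
```

```text
t: 37.6
tcp_pos: [0.7085, -0.0361, 0.3164]
tool_rot: [-0.035, 0.999, 0.001, -0.003]
force: [-0.1, -0.3, -1.8]
finger_gap: 0.63
t: 37.9
tcp_pos: [0.7063, -0.0397, 0.3208]
tool_rot: [-0.033, 0.999, 0.0, -0.001]
force: [0.1, -1.1, -0.7]
finger_gap: 0.632
x-yaw 3.74 0.6321487552993685 [-0.18  0.   24.88]
```

```bash
python3 -m crank '[[[0,0,3],0],[[0,0,6],0],[[0,0,9],0],[[0,0,12],0],[[0,0,15],0],[[0,0,18],0],[[0,0,20],0],[[0,0,22],0],[[0,0,22],0],[[0,0,22],0]]'
python3 -m crank '[[[0,0,0],0],[[0,0,0],0],[[0,0,0],0]]'
python3 - <<'E'
from cup import *
s=manip.sense();print(s['force'],cup(s['tcp_pos']),s['finger_gap'],go([*world(3.6,-90),.072]))
E
```

```text
t: 38.9
tcp_pos: [0.7073, -0.0395, 0.1018]
tool_rot: [-0.033, 0.999, -0.0, -0.0]
force: [0.4, 0.2, -1.0]
finger_gap: 0.629
t: 39.2
tcp_pos: [0.7082, -0.0391, 0.1028]
tool_rot: [-0.033, 0.999, -0.0, 0.001]
force: [0.8, -0.3, -1.8]
finger_gap: 0.631
[ 0.76630286 -0.31271658 -1.83920156] [  4.2 -89.5] 0.6306096957864133 [ 0.07 -0.04  3.08]
```

```bash
python3 -m crank '[[[0,0,1],0],[[0,0,2],0],[[0,0,3],0],[[0,0,3.1],0],[[0,0,3.1],0]]'
python3 -m crank '[[[0,0,0],0],[[0,0,0],0],[[0,0,0],0],[[0,0,0],0],[[0,0,0],0],[[0,0,0],0]]' 6.8
python3 fit.py -90
```

```text
t: 39.7
tcp_pos: [0.707, -0.0387, 0.0707]
tool_rot: [-0.033, 0.999, 0.0, -0.001]
force: [-2.9, 0.9, 5.4]
finger_gap: 0.634
t: 40.3
tcp_pos: [0.7075, -0.0389, 0.0702]
tool_rot: [-0.033, 0.999, 0.0, -0.0]
force: [-0.4, -0.4, 0.4]
finger_gap: 0.797
[  3.5 -89.3] 0.07023364733192804 [-0.43103405 -0.35962241  0.36609535] 0.7973656674200184
(-42, -90.0, 0.033) [256.3 144.2]
(-41.8, -90.0, 0.028) [256.4 143.3]
(19.6, -90.0, 0.0937) [255.4 311.1]
[(124, -308), (125, -541), (126, -182), (128, -44), (129, 41), (130, 89), (132, -48), (133, -76), (144, 69), (145, 56), (165, -65), (166, -89), (170, 43), (171, 51), (175, 41), (176, 239), (177, 212), (297, -229), (298, -241), (299, -44), (330, -46), (331, 563), (332, 582)]
```

```bash
python3 -m crank '[[[-0.3,0,-0.2],0],[[-0.7,0,-0.1],0],[[-0.7,0,-0.1],0],[[-0.7,0,-0.1],0]]'
python3 -m crank '[[[0,0,0],0],[[0,0,0],0],[[0,0,0],0],[[0,0,0],0],[[0,0,0],0]]' 0 30
python3 -m crank '[[[0,0,-0.3],0],[[0.4,0,-0.3],0],[[0.8,0,-0.3],0],[[1.2,0,-0.3],0],[[1.4,0,-0.3],0],[[1.4,0,0],0],[[1.4,0,0.1],0]]'
python3 -m crank '[[[0,0,0],0],[[0,0,0],0],[[0,0,0],0],[[0,0,0],0],[[0,0,0],0],[[0,0,0],0]]' 7
python3 fit.py -90
```

```text
t: 40.75
tcp_pos: [0.7146, -0.0384, 0.0713]
tool_rot: [-0.033, 0.999, -0.0, 0.0]
force: [0.3, -0.7, -0.1]
finger_gap: 0.798
t: 41.25
tcp_pos: [0.7144, -0.0384, 0.0714]
tool_rot: [-0.033, 0.999, 0.0, -0.0]
force: [-0.8, -0.5, 1.5]
finger_gap: 0.654
t: 41.95
tcp_pos: [0.7017, -0.0395, 0.0712]
tool_rot: [-0.033, 0.999, -0.0, 0.001]
force: [1.6, 1.5, 5.7]
finger_gap: 0.646
t: 42.55
tcp_pos: [0.7004, -0.0393, 0.0702]
tool_rot: [-0.033, 0.999, 0.0, -0.0]
force: [0.5, -0.1, 0.2]
finger_gap: 0.816
[ -3.6 -89.3] 0.07024582743939607 [ 0.49192803 -0.14612044  0.24715228] 0.8162211693558669
(-42, -90.0, 0.033) [256.3 157.1]
(-41.8, -90.0, 0.028) [256.4 155.8]
(19.6, -90.0, 0.0937) [255.5 325.2]
[(135, -256), (136, -491), (137, -238), (143, 75), (144, 43), (146, -70), (157, 75), (158, 44), (159, -56), (160, -80), (171, 116), (172, 292), (173, 183), (301, -137), (302, -293), (303, -163), (330, 536), (331, 554)]
```

```bash
python3 -m crank '[[[-0.2,0,-3],0],[[-0.2,0,-6],0],[[-0.2,0,-9],0],[[-0.2,0,-13],0],[[-0.2,0,-17.5],0],[[-0.2,0,-22],0],[[-0.2,0,-26],0],[[3,3,-29],0],[[6,6,-31],0],[[9,9,-32],0]]'
python3 -m crank '[[[0,0,0],0],[[0,0,0],0]]'
python3 - <<'E'
from cup import *
im,P=shot('wrist','w20'); print(world(-271.5,256.4),go([*world(-271.5,256.4),.33]))
E
```

```text
t: 43.6
tcp_pos: [0.6043, 0.0451, 0.3932]
tool_rot: [-0.033, 0.999, -0.0, 0.002]
force: [0.1, -0.1, 0.9]
finger_gap: 0.821
t: 43.8
tcp_pos: [0.6043, 0.0451, 0.3914]
tool_rot: [-0.034, 0.999, -0.0, 0.001]
force: [0.8, -0.2, -0.5]
finger_gap: 0.816
[0.40989683 0.28759161] [17.83 25.58  6.02]
```

View pics/w20.png

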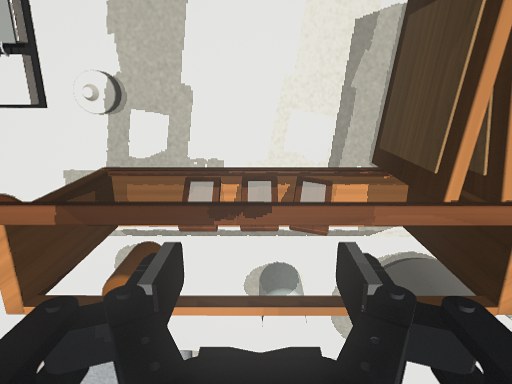

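All three mirrors lean side by side (u≈200, 258, 313) on the rail. Now close the door.

```bash
python3 -m crank '[[[2,3,0],0],[[4,6,1],0],[[6.2,9,2],0],[[8.3,12,3],0],[[10.4,15,4],0],[[12.5,18,5],0],[[14.5,21,6],0],[[16.6,24,6],0],[[17.8,25.6,6],0],[[17.8,25.6,6],0]]' 3
python3 -m crank '[[[0,0,0],0],[[0,0,0],0],[[0,0,0],0]]'
python3 - <<'E'
from cup import *
im,P=shot('wrist','w21'); s=manip.sense();print(s['tcp_pos'],s['finger_gap'],go([*world(-271.5,256.4),.213]))
h=cv2.cvtColor(im,cv2.COLOR_RGB2HSV); m=((h[:,:,1]>140)&(h[:,:,0]>14)&(h[:,:,0]<30)&(h[:,:,2]>90)).astype(np.uint8)
n,l,st,c=cv2.connectedComponentsWithStats(m)
for i in range(1,n):
    if st[i,4]>40: print(st[i],c[i].round(1),onz(P,*c[i],.249).round(4))
print(proj(P,[*world(-271.5,256.4),.249]))
E
```

```text
t: 44.85
tcp_pos: [0.4094, 0.2891, 0.3293]
tool_rot: [-0.034, 0.999, -0.0, -0.001]
force: [0.3, -0.3, 0.1]
finger_gap: 0.348
t: 45.15
tcp_pos: [0.4113, 0.2872, 0.3301]
tool_rot: [-0.032, 0.999, -0.0, 0.0]
force: [0.2, -0.6, -0.3]
finger_gap: 0.352
[0.41105368 0.28723741 0.33021589] 0.3491876809904451 [ 0.11  0.05 11.72]
[271   0  44  13 515] [292.    5.4] [0.2868 0.2999 0.249 ]
[ 145   21   78   78 3015] [183.   59.9] [0.322  0.2338 0.249 ]
[225 168  34  14 298] [240.5 174. ] [0.3938 0.2738 0.249 ]
[256 189  15  13 138] [263.3 194.6] [0.4078 0.2907 0.249 ]
[107 340  12   7  60] [112.1 343.2] [0.5436 0.1753 0.249 ]
[213 340  15   7  86] [219.2 343.4] [0.538  0.2633 0.249 ]
[258.73787949 197.151886  ]
```

```bash
python3 -m crank '[[[0.2,0.25,3],0],[[0.2,0.25,6],0],[[0.2,0.25,9],0],[[0.2,0.25,11],0],[[0.2,0.25,11.7],0],[[0.2,0.25,11.7],0]]'
python3 -m crank '[[[0,0,0],0],[[0,0,0],0],[[0,0,0],0],[[0,0,0],0],[[0,0,0],0]]' 0 40
python3 - <<'E'
from cup import *
s=manip.sense();print(cup(s['tcp_pos']),s['force'])
E
```

```text
t: 45.8
tcp_pos: [0.408, 0.2899, 0.2127]
tool_rot: [-0.033, 0.999, -0.0, -0.001]
force: [0.7, 0.2, -0.0]
finger_gap: 0.352
t: 46.3
tcp_pos: [0.409, 0.2897, 0.2145]
tool_rot: [-0.034, 0.999, -0.001, 0.001]
force: [1.0, -4.7, 1.6]
finger_gap: 0.127
[-272.2  258.5] [ 0.98418256 -4.7378184   1.64069303]
```

```bash
python3 -m crank '[[[0.04,-1.07,0],0],[[0,-2.68,0],0],[[-0.11,-4.27,0],0],[[-0.38,-5.86,0],0],[[-0.73,-7.43,0],0],[[-1.25,-8.95,0],0],[[-1.84,-10.44,0],0],[[-2.57,-11.87,0],0],[[-3.37,-13.26,0],0],[[-4.3,-14.57,0],0]]'
python3 -m crank '[[[-1.0,-1.25,0],0],[[-2.12,-2.4,0],0],[[-3.3,-3.49,0],0],[[-4.57,-4.46,0],0],[[-5.91,-5.36,0],0],[[-7.3,-6.13,0],0],[[-8.77,-6.82,0],0],[[-10.4,-7.43,0],0],[[-12,-7.89,0],0],[[-12.8,-8.0,0],0]]'
python3 -m crank '[[[-0.2,0,0],0],[[-0.4,0,0],0],[[-0.4,0,0],0],[[-0.4,0,0],0]]'
python3 - <<'E'
from cup import *
s=manip.sense();print(cup(s['tcp_pos']),s['force'])
E
```

```text
t: 47.3
tcp_pos: [0.4594, 0.1475, 0.2143]
tool_rot: [-0.034, 0.999, 0.001, -0.001]
force: [-2.7, 0.4, 4.6]
finger_gap: 0.124
t: 48.3
tcp_pos: [0.5953, 0.0756, 0.2143]
tool_rot: [-0.033, 0.999, -0.0, 0.001]
force: [-3.8, -2.2, 7.2]
finger_gap: 0.124
t: 48.7
tcp_pos: [0.5974, 0.0754, 0.2143]
tool_rot: [-0.033, 0.999, -0.001, -0.0]
force: [-2.7, -2.9, 5.4]
finger_gap: 0.127
[-98.7  32.1] [-2.72614558 -2.85768183  5.40928567]
```

```bash
python3 -m crank '[[[-0.3,0,0],0],[[-0.6,0,0],0],[[-0.6,0,0],0]]'
python3 -m crank '[[[0.6,0,0],0],[[0.6,0,0],0],[[0.6,0,0],0],[[0.6,0,0],0],[[0.6,0,0],0]]' 3
python3 -m crank '[[[0,0,-3],0],[[0,0,-7],0],[[0,0,-11],0],[[0,0,-15],0],[[4,-2,-17],0],[[8,-4,-19],0],[[8,-4,-19],0],[[8,-4,-19],0]]'
python3 - <<'E'
from cup import *
im,P=shot('wrist','w22')
h=cv2.cvtColor(im,cv2.COLOR_RGB2HSV); m=((h[:,:,1]>140)&(h[:,:,0]>14)&(h[:,:,0]<30)&(h[:,:,2]>90)).astype(np.uint8)
n,l,st,c=cv2.connectedComponentsWithStats(m)
for i in range(1,n):
    if st[i,4]>30: print(st[i],c[i].round(1),cup(onz(P,*c[i],.249)))
for t in (0,.05): print(t,proj(P,[*world(-58-210*np.sin(t)-42*np.cos(t),240-210*np.cos(t)+42*np.sin(t)),.249]))
E
```

```text
t: 49.0
tcp_pos: [0.5974, 0.0754, 0.2141]
tool_rot: [-0.034, 0.999, -0.002, -0.007]
force: [-14.4, -5.6, 15.2]
finger_gap: 0.126
t: 49.5
tcp_pos: [0.598, 0.077, 0.2131]
tool_rot: [-0.033, 0.999, 0.0, 0.0]
force: [0.2, -0.7, -0.1]
finger_gap: 0.352
t: 50.3
tcp_pos: [0.5204, 0.0314, 0.4044]
tool_rot: [-0.033, 0.999, -0.0, 0.001]
force: [-0.3, -0.5, 0.3]
finger_gap: 0.351
[ 346    0   62   33 1047] [378.7  10.5] [-314.7   91.3]
[287 228   5  22  75] [288.5 240.4] [-110.9   23. ]
0 [295.22818516 250.42811315]
0.05 [297.93502405 240.86214096]
```

View pics/w22.png

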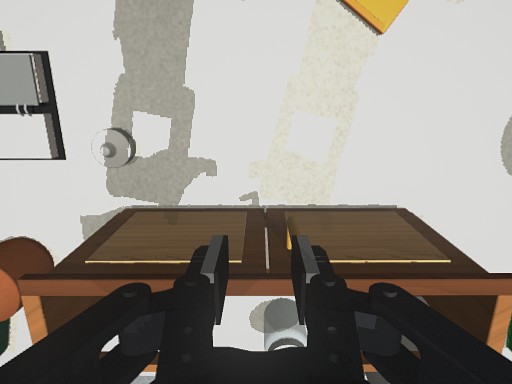

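The door is flush: both panels lie in line at v≈206–275. Next is the book leaf, top left of the picture.

```bash
python3 -c "
from h import *
print(go([.42,-.37,.25]))"
python3 -m crank '[[[1,-4,0],0],[[2,-8,0],0],[[3.3,-12,1],0],[[4.5,-16,2],0],[[5.7,-20,4],0],[[7,-24,7],0],[[8.3,-28,10],0],[[9.8,-32,13],0],[[11.2,-36,15],0],[[12.5,-39.5,15],0]]' 5
python3 -m crank '[[[0,0,0],0],[[0,0,0],0],[[0,0,0],0]]'
python3 - <<'E'
from h import *
im,P=shot('wrist','w23'); print(manip.sense()['tcp_pos'])
E
```

```text
[ 12.72 -39.41  15.32]
t: 51.35
tcp_pos: [0.4207, -0.3709, 0.2481]
tool_rot: [-0.033, 0.999, 0.004, -0.003]
force: [-0.7, 0.1, 0.3]
finger_gap: 0.584
t: 51.65
tcp_pos: [0.4225, -0.3698, 0.2526]
tool_rot: [-0.034, 0.999, 0.001, -0.0]
force: [0.2, 0.4, 1.1]
finger_gap: 0.589
[ 0.42261735 -0.3695034   0.2529659 ]
```

View pics/w23.png

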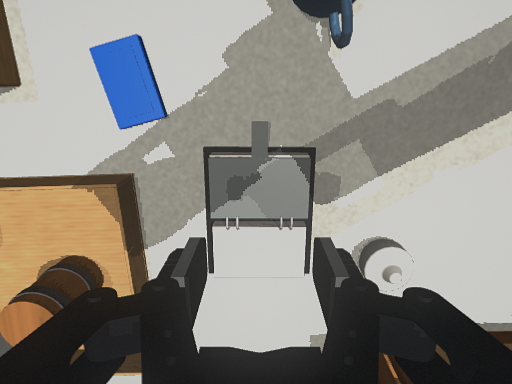

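The tab runs from (261,122) to (260,157), leaf edge at v≈157, rings at v≈223.

Run:
```python
from h import *
P=manip.camera_params('wrist')
for n,u,v,z in [('tabend',260.5,122,.032),('tabL',251,130,.032),('tabR',270,130,.032),('leafedge',260,157,.032),('hinge',260,220,.03),('ringL',232,222,.035),('ringR',287,222,.035),('leafcornerR',308,157,.032),('leafcornerL',211,158,.032),('bookR',314,222,.02),('bookL',207,222,.02)]:
    p=onz(P,u,v,z); print(n,p.round(4))
```

```text
tabend [ 0.38  -0.37   0.032]
tabL [ 0.3892 -0.3797  0.032 ]
tabR [ 0.3878 -0.359   0.032 ]
leafedge [ 0.4183 -0.3678  0.032 ]
hinge [ 0.4943 -0.3626  0.03  ]
ringL [ 0.4971 -0.3954  0.035 ]
ringR [ 0.4927 -0.3309  0.035 ]
leafcornerR [ 0.4146 -0.3143  0.032 ]
leafcornerL [ 0.4232 -0.4224  0.032 ]
bookR [ 0.4963 -0.2961  0.02  ]
bookL [ 0.5052 -0.4268  0.02  ]
```

```bash
python3 -c "
from h import *
print(go([.389,-.3697,.011]))"
python3 -m crank '[[[1.7,-0.2,4],0],[[3.3,-0.2,8],0],[[3.3,-0.2,12],0],[[3.3,-0.2,16],0],[[3.3,-0.2,19],0],[[3.3,-0.2,19],0]]'
python3 -c "
from h import *
print(go([.389,-.3697,.011]))"
```

```text
[ 3.35  0.18 24.2 ]
t: 52.3
tcp_pos: [0.3882, -0.3715, 0.0603]
tool_rot: [-0.034, 0.999, 0.004, -0.002]
force: [-1.0, 0.2, 0.4]
finger_gap: 0.586
[-0.11  0.13  4.93]
```

```bash
python3 -m crank '[[[-0.1,0.1,1.5],0],[[-0.1,0.1,3.5],0],[[-0.1,0.1,4.9],0],[[-0.1,0.1,4.9],0],[[-0.1,0.1,4.9],0]]'
python3 -m crank '[[[0,0,0],0],[[0,0,0],0],[[0,0,0],0],[[0,0,0],0],[[0,0,0],0],[[0,0,0],0]]' 0 20
python3 -m crank '[[[-0.05,0,-1.05],0],[[-0.21,0,-2.13],0],[[-0.84,0,-4.17],0],[[-1.87,0,-6.04],0],[[-3.25,0,-7.68],0],[[-4.92,0,-9.0],0],[[-4.92,0,-9.0],0]]'
python3 - <<'E'
from h import *
shot('wrist','w24')
E
```

```text
t: 52.8
tcp_pos: [0.3907, -0.3741, 0.0152]
tool_rot: [-0.034, 0.999, -0.0, 0.0]
force: [0.2, -0.1, 0.6]
finger_gap: 0.587
t: 53.4
tcp_pos: [0.3902, -0.3722, 0.0153]
tool_rot: [-0.033, 0.999, 0.001, 0.0]
force: [3.0, 5.5, 5.5]
finger_gap: 0.202
t: 54.1
tcp_pos: [0.4399, -0.369, 0.1063]
tool_rot: [-0.034, 0.999, 0.001, -0.0]
force: [-2.3, 4.2, 1.7]
finger_gap: 0.207
```

```bash
python3 -m crank '[[[-1.9,0,-0.97],0],[[-3.96,0,-1.54],0],[[-5.78,0,-1.7],0],[[-7.69,0,-1.53],0],[[-9.74,0,-0.94],0],[[-11.63,0,0.05],0],[[-13.29,0,1.39],0],[[-14.66,0,3.03],0],[[-15.67,0,4.92],0],[[-16.2,0,6.6],0]]'
python3 -m crank '[[[-0.1,0,0.7],0],[[-0.1,0,0.7],0],[[-0.1,0,0.7],0]]'
python3 -m crank '[[[0,0,0],0],[[0,0,0],0],[[0,0,0],0],[[0,0,0],0],[[0,0,0],0]]' 4
python3 -m crank '[[[-0.4,0,-3],0],[[-0.4,0,-6],0],[[-0.4,0,-10],0],[[-0.4,0,-14],0],[[3,0,-18],0],[[7,0,-21],0],[[11,0,-21],0],[[15,0,-21],0],[[18,0,-21],0],[[18,0,-21],0]]'
python3 - <<'E'
from h import *
shot('wrist','w25')
E
```

```text
t: 55.15
tcp_pos: [0.6034, -0.3587, 0.0389]
tool_rot: [-0.033, 0.999, 0.0, 0.002]
force: [3.4, 5.8, 2.3]
finger_gap: 0.196
t: 55.45
tcp_pos: [0.6044, -0.3586, 0.0322]
tool_rot: [-0.033, 0.999, 0.0, 0.003]
force: [5.9, 6.7, 1.2]
finger_gap: 0.202
t: 55.95
tcp_pos: [0.6016, -0.3603, 0.0314]
tool_rot: [-0.033, 0.999, -0.0, -0.0]
force: [0.0, -0.1, 0.0]
finger_gap: 0.474
t: 56.95
tcp_pos: [0.4185, -0.3714, 0.2416]
tool_rot: [-0.032, 0.999, 0.001, -0.001]
force: [-0.0, 0.4, -0.5]
finger_gap: 0.467
```

View pics/w25.png

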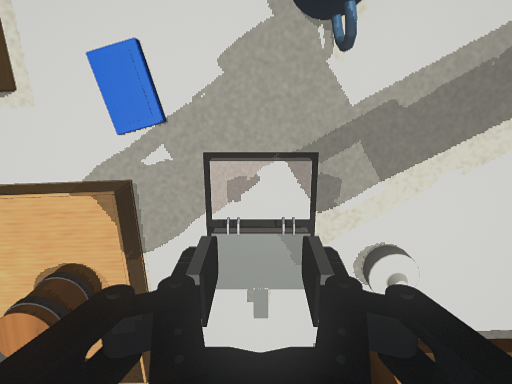

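The leaf lies on the far half, tab at (258,303). One last numeric check of the leaning mirrors in the scene camera, without viewing another picture.

Run:
```python
from cup import *
a=cv2.imread('pics/scene0.png')[:,:,::-1].astype(int); im,P=shot('scene','send'); d=np.abs(im.astype(int)-a).sum(2)
m=(cv2.GaussianBlur(d.astype(np.float32),(5,5),0)>60).astype(np.uint8); m[:,:235]=0;m[:,370:]=0;m[:165]=0;m[300:]=0
n,l,st,c=cv2.connectedComponentsWithStats(m)
for i in range(1,n):
    if st[i,4]>40: print(st[i],c[i].round(1))
for y in (90,0,-90): print(y,[proj(P,[*world(x,y),z]).round(1).tolist() for x,z in [(24.6,.0889),(-6,.056)]])
it,Pt=shot('top','tend')
for r in mirrors(it,Pt): print('table',r)
print(manip.sense()['t'],manip.sense()['force'])
```

```text
[281 177  10  19 140] [285.  185.9]
[235 201  22  24 347] [243.8 212.7]
[272 219  54  50 750] [297.8 241.5]
90 [[322.1, 221.1], [314.0, 222.4]]
0 [[306.3, 235.9], [298.3, 236.9]]
-90 [[289.3, 251.8], [281.5, 252.3]]
57.1 [0.16833735 0.7147049  0.49168002]
```

```bash
python3 -c "
from station import manip
print(manip.sign_off())"
```

```text
the job is handed in; nothing more can be done
None
```

I folded the door fully open, leaned all three mirrors side by side on the rail, closed the door, turned the divider leaf to the far half, and handed the job in at about 57 s. `sign_off` reports no verdict.

- **Mirrors:** the pads would not let a mirror pivot on the rail. I released each one just above it so it tipped back, then gripped it again and drew its foot forward. When I moved away, the feet measured about 2–3 mm behind the lip, at cupboard y about +90, 0 and −90 mm. After the door was closed I checked them only by differencing the scene picture against the first one. The change falls where the three leaning mirrors should be, and none are left on the table.
- **Door:** it opened to its stop, with the handle at cupboard y 258 mm against 257 expected. It closed against its stop, with the handle at x −98.7 mm against −100 expected. The panels look in line in the wrist picture. A colour-blob check of the closed handle gave −111 mm; I think it caught the side of the bar, and went by the stop and the picture.
- **Leaf:** the last picture shows it lying on the far half with the tab beyond the cover.
- **Contact forces:** early on, the fingers pressed on the brass rail with about 45 N and a mirror pressed on it with about 34 N. The 45 N was on the fingertips rather than the arm or gripper body, and well under the 120 N wrist limit. I relieved both straight away.
- **Pictures:** I viewed 17, three over the budget of 14.

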